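# Put the rubber stamps back in their stands

### The arm

A 6-joint arm with a two-finger parallel gripper is mounted at the origin on the work surface; the furniture and walls round the work are solid. World frame = base frame: x ahead of the robot, y to its left, z up, the work surface at z = 0. Lengths are in m, angles in degrees, forces in N, time in s.
With the tool pointing down it reaches from about 0.3 to 1 m from the base axis. Payload 5.1 kg.
Tool frame: the origin (TCP) lies midway between the tips of the shut fingers; the grasp point (between the pads) lies 19 mm behind it; z points along the fingers, y is the line along which they close (so a half turn about z gives the same grasp; the last joint's range is limited). The gripper opens to 95 mm and grips with 3 to 60 N. Pads are 20 mm wide; open, the fingers measure 119 mm over their backs; the gripper's body (75 mm by 180 mm) begins 59 mm behind the grasp point.
Start: joints at [59.267, 7.093, 94.555, -0, 78.352, -4.733], TCP at [0.285, 0.584, 0.215] pointing down, gripper open.
Joint ranges: [-149.61, 149.61], [-58.7, 133.49], [1.44, 155.28], [-77.14, 257.14], [18.33, 153.61], [-166.67, 166.67]. Speed limits (degrees/s): [147.25, 147.25, 180, 180, 180, 180].

### API

Orientations are given as [roll, pitch, yaw] about the fixed x, y, z axes, in that order (R = Rz(yaw) Ry(pitch) Rx(roll)).
In Python, from rig import ctrl gives the robot as it stands.
- The arm moves only by the tool step_arm, never from a script. Its argument "motion" is a list of rows, each an object with "jaw": the finger opening in mm, from 0 to 95.1; "linear": the shift along the world's x, y, z as a fraction of full scale, a list of three; "delta_rot": the turn, a rotation vector about the world's x, y, z as a fraction of full scale, a list of three. In form: [{"jaw": jaw, "linear": [x, y, z], "delta_rot": [ax, ay, az]}, ...]. A call has 1 to 20 rows; each row is the pose to reach, as a shift and turn from the pose commanded when the call began; what a row does not reach only later rows make up. Full scale, the value 1, is 0.15 m for a shift and 30 degrees for a turn. A row lasts 1/10 s, in which the tool goes at most 50 mm and 8.59 degrees, less where a joint would pass 70% of its speed; a pose out of reach is approached as far as the arm can. A call with a number of a shift or a turn outside -1 to 1 is refused whole. A call with a gripper value outside its range is refused whole. The fingers move at their own pace and stop on an object; "force" is the grip in N (left out, the last holds). Time passes only in rows, so rows that repeat a pose let the fingers close. It gives the time, the measured TCP pose, the force, the opening and the grip force at its end, in the units of the state.
- ctrl.get_state(): the state, without advancing time (a new reading comes with each control period).
- ctrl.grab_frame(name): name is "side" or "top"; returns a dict with "image" (420x560x3 uint8, blue, green, red), "intrinsics" (3x3 intrinsics, pixels), "world_to_cam" (4x4, takes a point from world to camera coordinates). Camera axes: x right, y up, looking along -z (the intrinsics and any distortion apply to the point x, -y, -z); pixel columns grow to the right and rows downward; lengths in m; the calibration is good to about 2 mm. A picture is of the moment at which its call begins. There is no depth.
- ctrl.job_done(): hands the job in; it is judged then, once.
The state is a dict: "clock": time; "joint_pos": joint angles; "qvel": joint speeds; "joint_efforts": joint torques, N m; "position": TCP position; "orientation": TCP orientation; "contact_force": force on the tool from outside, world axes, zero at the start; "moment": the same for the moment, N m; "gripper_width": finger opening in m; "grip_force": force on a finger pad.
Only numpy, scipy, OpenCV 4.12 (cv2) and the standard library are available. Lean on these libraries where they do the work, as an engineer would, in place of code of your own. Each camera call takes 0.05 s, during which the arm holds its last target. There are 200 camera calls.

### The job

Put the four rubber stamps on the desk away: stand each one upright in the hollow of the wooden stand that is cut for the shape and size of its base (long, square, large round, small round), so that it sits flat on the bottom of the hollow, and let go. Leave the glue stick and the small flat correction-tape case where they are.

Things in the scene. Friction and masses are not known exactly. Their poses are not given: they have to be found in the camera images.
- stamp_long: loose rubber stamp of brown wood standing on its face, 71 mm tall: a 17 mm thick base and above its middle an upright handle, to grip at 45 to 60 mm height. The long narrow base: 21 mm (own x) by 46 mm (own y); handle at most 20 mm thick, rounded. Origin: centre of the underside (the printing face); z up; x and y as said.
- stamp_square: loose rubber stamp of brown wood standing on its face, 70 mm tall: a 17 mm thick base and above its middle an upright handle, to grip at 45 to 60 mm height. The square base: 34 x 34 mm (sides along own x and y); handle: a square post 18 x 18 mm, with its sides parallel to the base's. Origin: centre of the underside (the printing face); z up; x and y as said.
- stamp_large_round: loose rubber stamp of brown wood standing on its face, 70 mm tall: a 17 mm thick base and above its middle an upright handle, to grip at 45 to 60 mm height. The larger round base: 38 mm across; handle: a thin neck with a 22 mm thick round knob from 42 to 62 mm height. Origin: centre of the underside (the printing face); z up; its yaw does not matter.
- stamp_small_round: loose rubber stamp of brown wood standing on its face, 70 mm tall: a 17 mm thick base and above its middle an upright handle, to grip at 45 to 60 mm height. The smaller round base: 24 mm across; handle: a straight round rod 15 mm thick. Origin: centre of the underside (the printing face); z up; its yaw does not matter.
- stand_long: low square block of pale wood, 64 x 64 mm and 16 mm high, fixed to the desk, with one grey-lined hollow in the middle of its top, 10 mm deep (hollow floor 6 mm above the desk). Its hollow is a long rectangle, 33 mm (own x) by 58 mm (own y). Origin: centre of the block's underside; z up; x and y along the block's sides.
- stand_square: low square block of pale wood, 64 x 64 mm and 16 mm high, fixed to the desk, with one grey-lined hollow in the middle of its top, 10 mm deep (hollow floor 6 mm above the desk). Its hollow is a square, 46 x 46 mm. Origin: centre of the block's underside; z up; x and y along the block's sides.
- stand_large_round: low square block of pale wood, 64 x 64 mm and 16 mm high, fixed to the desk, with one grey-lined hollow in the middle of its top, 10 mm deep (hollow floor 6 mm above the desk). Its hollow is the larger circle, 50 mm across. Origin: centre of the block's underside; z up; x and y along the block's sides.
- stand_small_round: low square block of pale wood, 64 x 64 mm and 16 mm high, fixed to the desk, with one grey-lined hollow in the middle of its top, 10 mm deep (hollow floor 6 mm above the desk). Its hollow is the smaller circle, 36 mm across. Origin: centre of the block's underside; z up; x and y along the block's sides.
- glue_stick: a glue stick standing upright, 28 mm thick and 88 mm tall, with a cap; not a stamp, to be left alone. Origin: centre of its underside; z up. (A file stand with binders, 0.33 m tall, rises from the desk at the far left of these things, about x > 0.47, y > 0.17: an arm coming from the left must go round it.)
- correction_tape: a small flat rounded oblong case lying on the desk, 22 (own x) x 58 (own y) x 16 mm; not a stamp, to be left alone. Origin: centre of its underside; z up.

How it is judged (in metres and radians):
At the end, for the whole second after the job is handed in: Each stamp stands upright (within 0.1 rad) on the floor of its own hollow (underside 3 to 9 mm above the stand's underside, centres within 12 mm seen from above), released and at rest; the glue stick and the flat oblong case are within 30 mm of where they began (horizontal distance between stamp_long and stand_long below 0.012 m and z of stamp_long in the frame of stand_long between 0.003 and 0.009 m and angle between each of stamp_long, stamp_square, stamp_large_round, stamp_small_round's own z axis and vertical below 0.1 rad and linear speed of each of stamp_long, stamp_square, stamp_large_round, stamp_small_round below 0.02 m/s and horizontal distance between stamp_square and stand_square below 0.012 m and z of stamp_square in the frame of stand_square between 0.003 and 0.009 m and horizontal distance between stamp_large_round and stand_large_round below 0.012 m and z of stamp_large_round in the frame of stand_large_round between 0.003 and 0.009 m and horizontal distance between stamp_small_round and stand_small_round below 0.012 m and z of stamp_small_round in the frame of stand_small_round between 0.003 and 0.009 m and distance of each of glue_stick, correction_tape from where it was at the start of the episode below 0.03 m); the robot touches nothing.
It fails at once if the glue stick is pushed more than 30 mm from its place or tipped over (distance of glue_stick from where it was at the start of the episode above 0.03 m or angle between glue_stick's own z axis and vertical above 0.5 rad).
It fails at once if the flat oblong case is pushed more than 30 mm from its place or tipped over (distance of correction_tape from where it was at the start of the episode above 0.03 m or angle between correction_tape's own z axis and vertical above 0.5 rad).
It also fails if it takes over 104 s, if anything falls off the work surface, if the arm or the gripper's body presses on something with over 40 N, if the wrist force passes 120 N, or if a joint passes its speed limit or range.

## Working session

There is one attempt and no reset: what is moved stays moved. The work goes in short steps, Python scripts to look and compute and a tool call to move; the robot and the scene stay as the last step left them, time stands still between calls to the robot, and variables do not carry over. Pictures are saved under pics/ and viewed, at most 14 in all, crops included, and the job is handed in when it is done.

Besides the shell and the picture viewer there is one more tool, called after "Call:" as name(argument=value, ...), one argument or row to a line, values as JSON. step_arm: Moves the arm, as the interface text tells. Shift numbers are shares of 0.15 m and turn numbers shares of 30 degrees, none past 1 either way. Its arguments: {"type":"object","properties":{"motion":{"type":"array"},"force":{"type":"number"}},"required":["motion"]}

```bash
mkdir -p pics; cat > h.py <<'E'
import numpy as np, cv2
from rig import ctrl
def grab(n,fn=None):
    f=ctrl.grab_frame(n)
    if fn: cv2.imwrite('pics/'+fn,f['image'])
    return f
def ray(f,px):
    K=np.array(f['intrinsics']);T=np.array(f['world_to_cam'])
    d=np.linalg.inv(K)@np.array([px[0],px[1],1.]); d=np.array([d[0],-d[1],-d[2]])
    R=T[:3,:3]; return -R.T@T[:3,3], R.T@d
def onz(f,px,z):
    o,d=ray(f,px); return o+d*(z-o[2])/d[2]
def tri(f,p,g,q):
    o,d=ray(f,p);a,b=ray(g,q)
    s=np.linalg.lstsq(np.c_[d,-b],a-o,rcond=None)[0]
    P,Q=o+d*s[0],a+b*s[1]; return (P+Q)/2,np.linalg.norm(P-Q)
def proj(f,P):
    K=np.array(f['intrinsics']);T=np.array(f['world_to_cam'])
    c=T[:3,:3]@np.asarray(P)+T[:3,3]; u=K@np.array([c[0],-c[1],-c[2]]); return u[:2]/u[2]
E
python3 - <<'E'
from h import *
for n in('top','side'):
    f=grab(n,n+'0.png'); print(n,ray(f,(280,210)),np.array(f['intrinsics']).tolist())
    np.savez(n+'0.npz',**f)
print(ctrl.get_state())
E
```

```text
top (array([ 0.44605767, -0.08202374,  0.90428505]), array([ 0.05402708,  0.00329028, -0.99859322])) [[441.5597145999262, 0.0, 275.2306857611607], [0.0, 441.5597145999262, 210.54083962862265], [0.0, 0.0, 1.0]]
side (array([ 0.3288688 , -0.76010645,  0.64979732]), array([ 0.18264595,  0.74632257, -0.64003938])) [[492.8555605497199, 0.0, 281.1334696840238], [0.0, 492.8555605497199, 210.70421370389536], [0.0, 0.0, 1.0]]
{'clock': 0.1, 'joint_pos': array([ 5.92674011e+01,  7.13110275e+00,  9.46247188e+01, -1.00983070e-03,
        7.83514592e+01, -4.73390291e+00]), 'qvel': array([-0.05516813, -0.06311567, -0.191413  , -0.08726631,  0.10764452,
        0.0192441 ]), 'joint_efforts': array([ 1.36963987e-03, -4.18884623e+01, -3.61094677e+01,  7.77851231e-02,
        4.62170388e-02, -8.02058298e-05]), 'position': array([0.28467965, 0.58371029, 0.21351066]), 'orientation': array([-1.79893004e+02, -7.86840583e-03,  1.54001501e+02]), 'contact_force': array([-0.07614807,  0.20903973,  0.47049534]), 'moment': array([ 0.02140955, -0.01356138,  0.04480994]), 'grip_force': 0.0, 'gripper_width': 0.09512096104785225}
```

View pics/top0.png

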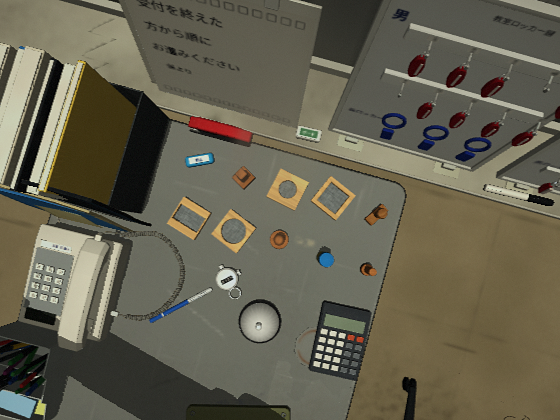

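View pics/side0.png

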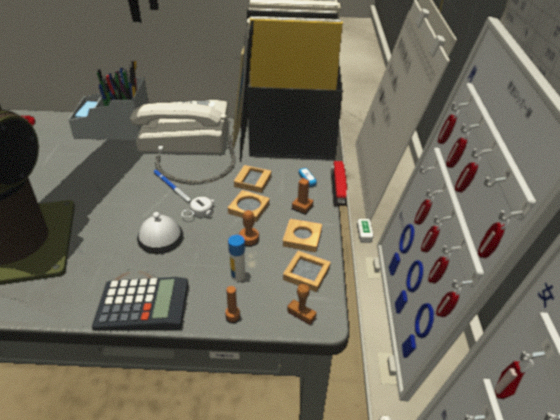

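The top view shows the long, large-round, small-round and square stands at about (188,217), (233,230), (287,188) and (333,198). The stamps are square (244,177), long (377,213), large round (279,239) and small round (368,269), with the glue stick at (326,258) and the tape at (200,159). The side view shows the same things at about columns 230-330, rows 170-320.

```bash
python3 - <<'E'
from h import *
F={n:dict(np.load(n+'0.npz')) for n in('top','side')}
t=F['top']['image'][140:290,160:400]; s=F['side']['image'][155:330,210:340]
cv2.imwrite('pics/t1.png',cv2.resize(t,None,fx=3.3,fy=3.3,interpolation=cv2.INTER_CUBIC))
cv2.imwrite('pics/s1.png',cv2.resize(s,None,fx=3.4,fy=3.4,interpolation=cv2.INTER_CUBIC))
for n,(r0,r1,c0,c1) in (('top',(140,290,160,400)),('side',(155,330,210,340))):
    im=F[n]['image'];h=cv2.cvtColor(im,cv2.COLOR_BGR2HSV)
    for nm,p in dict(top=dict(stampS=(244,177),standL=(174,220),standR=(233,211),stR=(279,239),gl=(326,258)),side=dict(stR=(250,235),stand=(295,282),stL=(303,305)))[n].items():
        print(n,nm,h[p[1]-1:p[1]+2,p[0]].tolist())
    m0=cv2.inRange(h,(3,60,40),(30,255,255));m=np.zeros_like(m0);m[r0:r1,c0:c1]=m0[r0:r1,c0:c1]
    for c in cv2.findContours(m,cv2.RETR_EXTERNAL,cv2.CHAIN_APPROX_NONE)[0]:
        if cv2.contourArea(c)<40: continue
        k=np.zeros_like(m);cv2.drawContours(k,[c],-1,255,-1)
        print(n,cv2.boundingRect(c),cv2.contourArea(c),np.round(cv2.mean(h,k&m)[:3]))
E
```

```text
top stampS [[13, 149, 116], [14, 99, 59], [16, 107, 57]]
top standL [[18, 144, 154], [18, 140, 197], [18, 136, 200]]
top standR [[20, 79, 77], [18, 135, 195], [18, 134, 204]]
top stR [[14, 167, 154], [14, 168, 158], [13, 168, 161]]
top gl [[102, 206, 171], [102, 208, 172], [102, 205, 175]]
top (361, 264, 16, 12) 131.0 [ 13. 174. 116.]
top (270, 230, 19, 19) 260.5 [ 14. 155. 124.]
top (381, 221, 19, 69) 598.0 [ 21.  97. 113.]
top (211, 209, 45, 45) 1017.5 [ 19. 127. 185.]
top (365, 204, 24, 22) 235.0 [ 14. 172. 113.]
top (166, 197, 45, 43) 1028.0 [ 19. 131. 177.]
top (311, 176, 45, 45) 1016.5 [ 19. 132. 180.]
top (266, 168, 44, 43) 1007.5 [ 20. 122. 186.]
top (232, 166, 23, 23) 281.0 [ 14. 141. 119.]
top (237, 140, 163, 44) 1028.0 [ 21.  93. 112.]
side stR [[12, 141, 76], [12, 144, 78], [14, 163, 100]]
side stand [[16, 138, 98], [17, 131, 97], [19, 122, 100]]
side stL [[13, 145, 60], [15, 138, 63], [19, 138, 63]]
side (225, 285, 15, 38) 357.5 [ 13. 140. 104.]
side (229, 257, 7, 14) 53.5 [ 22. 131. 104.]
side (282, 218, 49, 107) 2769.0 [ 17. 129. 165.]
side (292, 178, 22, 36) 417.0 [ 13. 144. 104.]
side (227, 165, 45, 81) 1905.5 [ 17. 127. 153.]
```

View pics/t1.png

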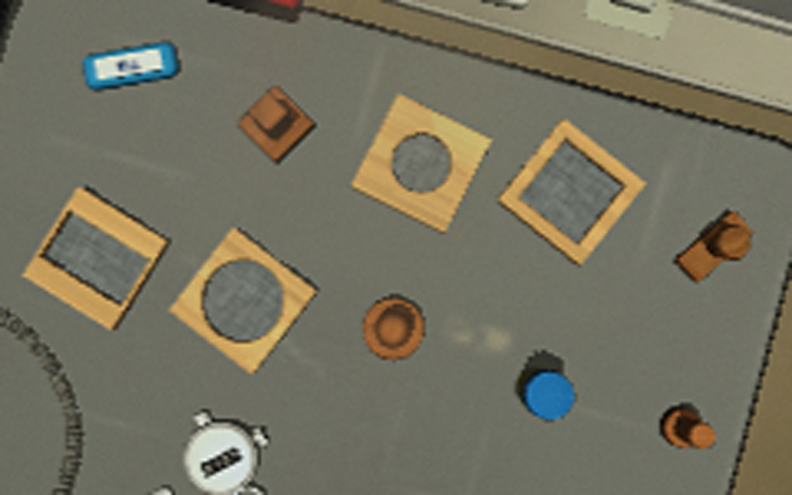

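View pics/s1.png

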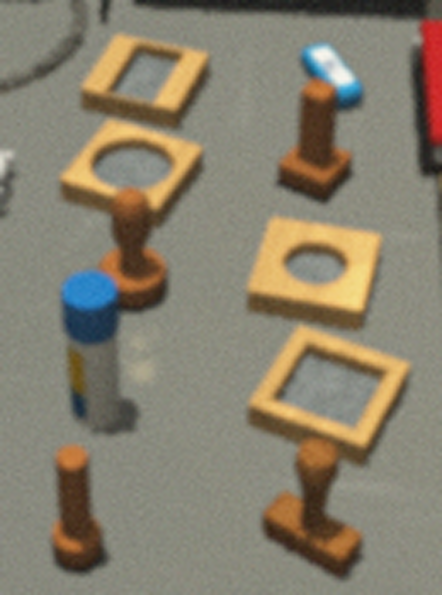

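```bash
cat > m.py <<'E'
from h import *
F={n:dict(np.load(n+'0.npz')) for n in('top','side')}
T,S=F['top'],F['side']
tp=lambda c:((c[0]+.5)/3.3-.5+160,(c[1]+.5)/3.3-.5+140)
sp=lambda c:((c[0]+.5)/3.4-.5+210,(c[1]+.5)/3.4-.5+155)
for n,a,b in (('sq',(271,112),(318,91)),('long',(735,240),(319,452)),('large',(394,326),(131,197)),('small',(703,434),(73,457)),('glue',(549,397),(91,283))):
    P,e=tri(T,tp(a),S,sp(b)); print(n,'handle top',P.round(4),'gap',round(e,4),'at .07',onz(T,tp(a),.07).round(4)[:2])
h=cv2.cvtColor(T['image'],cv2.COLOR_BGR2HSV)
m0=cv2.inRange(h,(3,60,40),(30,255,255))
for n,(x,y,w,k) in dict(sq=(232,166,23,23),large=(270,230,19,19),small=(361,264,16,12),long=(365,204,24,22)).items():
    m=np.zeros_like(m0);m[y:y+k,x:x+w]=m0[y:y+k,x:x+w]
    p=cv2.findNonZero(m); r=cv2.minAreaRect(p); q=np.array([onz(T,c,.014)[:2] for c in cv2.boxPoints(r)])
    d=np.diff(q,axis=0); print(n,'base rect ctr',q.mean(0).round(4),'sides',np.linalg.norm(d[:2],axis=1).round(4),'yaw',np.degrees(np.arctan2(d[:2,1],d[:2,0])).round(1))
print('long base edges (yaw)',[ (onz(T,tp(b),.017)-onz(T,tp(a),.017)).round(4)[:2] for a,b in (((677,260),(722,214)),((699,281),(742,234)))])
print('long base side view corners',[onz(S,sp(c),z).round(4)[:2] for c,z in (((263,519),.017),((342,558),.017),((360,536),.017),((283,494),.017))])
print('small base side ctr', onz(S,sp((77,540)),.017).round(4), 'top', onz(T,tp((682,427)),.017).round(4))
for n,c,g,sg in (('long',(166,197,45,43),(96,257),(149,77)),('large',(211,209,45,45),(242,300),(131,167)),('small',(266,168,44,43),(421,162),(316,264)),('square',(311,176,45,45),(573,191),(330,390))):
    x,y,w,k=c; m=np.zeros_like(m0);m[y:y+k,x:x+w]=m0[y:y+k,x:x+w]
    r=cv2.minAreaRect(cv2.findNonZero(m)); q=np.array([onz(T,v,.014)[:2] for v in cv2.boxPoints(r)]); d=np.diff(q,axis=0)
    hp,e=tri(T,tp(g),S,sp(sg))
    print('stand',n,q.mean(0).round(4),np.linalg.norm(d[:2],axis=1).round(4),'yaw',np.degrees(np.arctan2(d[:2,1],d[:2,0])).round(1),'hollow tri',hp.round(4),round(e,4),'floor',onz(T,tp(g),.008)[:2].round(4))
g=[onz(T,tp(c),.016)[:2] for c in((73,211),(153,258),(124,304),(41,264))]
print('long hollow edge', (g[1]-g[0]).round(4),(g[2]-g[1]).round(4))
print('tape',onz(T,tp((131,66)),.012).round(3))
E
python3 m.py
```

```text
sq handle top [ 0.5595 -0.0055  0.069 ] gap 0.0006 at .07 [ 0.5596 -0.0056]
long handle top [ 0.4893 -0.2727  0.0683] gap 0.0001 at .07 [ 0.4893 -0.2724]
large handle top [ 0.4368 -0.0781  0.0683] gap 0.0014 at .07 [ 0.4375 -0.0782]
small handle top [ 0.3788 -0.2544  0.0698] gap 0.0001 at .07 [ 0.3788 -0.2544]
glue handle top [ 0.4006 -0.1649  0.0913] gap 0.0021 at .07 [ 0.3984 -0.1669]
sq base rect ctr [ 0.5603 -0.0031] sides [0.0345 0.0347] yaw [ -44.  -134.3]
large base rect ctr [ 0.4358 -0.0779] sides [0.0363 0.0361] yaw [ -89.2 -179.3]
small base rect ctr [ 0.3774 -0.2576] sides [0.0299 0.0219] yaw [ -89.1 -179.9]
long base rect ctr [ 0.4858 -0.2743] sides [0.0481 0.0262] yaw [ -48.2 -138.6]
long base edges (yaw) [array([ 0.0284, -0.0272]), array([ 0.0289, -0.026 ])]
long base side view corners [array([ 0.4664, -0.265 ]), array([ 0.4972, -0.295 ]), array([ 0.509 , -0.2843]), array([ 0.4794, -0.2521])]
small base side ctr [ 0.3778 -0.2594  0.017 ] top [ 0.3785 -0.2527  0.017 ]
stand long [0.4759 0.1055] [0.0659 0.0681] yaw [ -30.8 -121.1] hollow tri [0.4776 0.1057 0.0109] 0.0021 floor [0.4767 0.1065]
stand large [0.4514 0.015 ] [0.0661 0.0662] yaw [ -36.6 -126.7] hollow tri [0.4513 0.0154 0.0123] 0.0002 floor [0.4515 0.0158]
stand small [ 0.5368 -0.0931] [0.0655 0.0662] yaw [ -25.7 -116. ] hollow tri [ 0.5376 -0.0932  0.015 ] 0.0004 floor [ 0.5381 -0.0932]
stand square [ 0.5206 -0.1852] [0.0663 0.0658] yaw [ -37.9 -128.3] hollow tri [ 0.5209 -0.1864  0.0129] 0.0 floor [ 0.5214 -0.187 ]
long hollow edge [-0.0281 -0.0498] [-0.0283  0.0171]
tape [0.595 0.087 0.012]
```

```bash
python3 - <<'E'
from h import *
T,S=[dict(np.load(n+'0.npz')) for n in('top','side')]
for n,a,b in (('ring1',(394,126),(406,240)),('ring2',(436,134),(415,275)),('ring3',(477,149),(425,318)),('green',(309,133),(365,230)),('redbar',(220,130),(340,183)),('keyA',(426,110),(424,213)),('clip',(349,141),(375,264))):
    P,e=tri(T,a,S,b);print(n,P.round(3),round(e,3))
print([onz(T,p,0)[:2].round(3) for p in((165,120),(244,141),(287,153),(333,165),(390,181))])
E
```

```text
ring1 [ 0.64  -0.277  0.145] 0.008
ring2 [ 0.624 -0.348  0.147] 0.003
ring3 [ 0.601 -0.419  0.147] 0.01
green [ 0.646 -0.134  0.038] 0.001
redbar [0.657 0.045 0.014] 0.002
keyA [ 0.642 -0.305  0.222] 0.0
clip [ 0.634 -0.215  0.032] 0.003
[array([0.679, 0.163]), array([ 0.637, -0.003]), array([ 0.613, -0.092]), array([ 0.589, -0.187]), array([ 0.558, -0.304])]
```

```bash
python3 - <<'E'
from h import *
S,T=[dict(np.load(n+'0.npz'))['image'] for n in('side','top')]
a=cv2.resize(S[130:380,300:560],None,fx=1.5,fy=1.5,interpolation=cv2.INTER_CUBIC);b=cv2.resize(T[0:240,140:410],(390,375))
cv2.imwrite('pics/w.png',np.hstack([a,b[:375]]))
E
```

```text
(no output)
```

View pics/w.png

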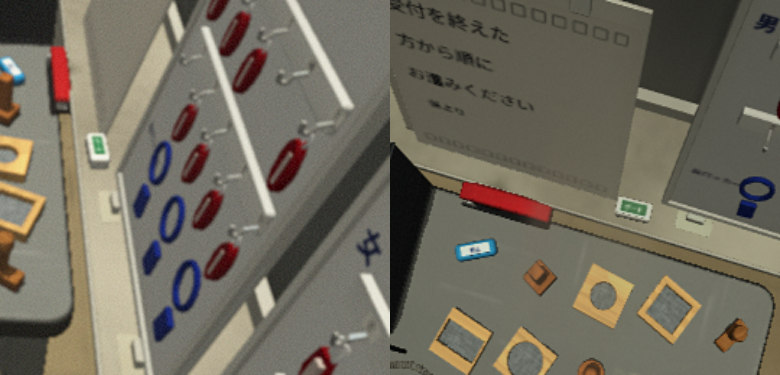

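The crop shows the boards with keys standing on the ledge, well beyond the working area (rings near x ≈ 0.60–0.64 at y −0.42 to −0.28, height 0.145). There is room to work, so I'll move round the file stand at small x.

Call:
step_arm(
  motion=[
    {"jaw": 60, "linear": [0.1, -0.33, 0], "delta_rot": [0, 0, 0]},
    {"jaw": 60, "linear": [0.1, -0.66, 0], "delta_rot": [0, 0, 0]},
    {"jaw": 60, "linear": [0.1, -1, 0], "delta_rot": [0, 0, 0]},
    {"jaw": 60, "linear": [0.1, -1, 0], "delta_rot": [0, 0, 0]},
  ],
  force=15,
)

```text
clock: 0.5
position: [0.299, 0.4294, 0.2127]
orientation: [-179.8, -0.0, 153.8]
contact_force: [0.1, 0.5, -0.5]
gripper_width: 0.0686
grip_force: 0.0
```

Call:
step_arm(
  motion=[
    {"jaw": 60, "linear": [0, -0.33, 0], "delta_rot": [0, 0, 0]},
    {"jaw": 60, "linear": [0, -0.66, 0], "delta_rot": [0, 0, 0]},
    {"jaw": 60, "linear": [0, -1, 0], "delta_rot": [0, 0, 0]},
    {"jaw": 60, "linear": [0, -1, 0], "delta_rot": [0, 0, 0]},
  ],
)

```text
clock: 0.9
position: [0.2998, 0.2808, 0.2141]
orientation: [-180.0, 0.1, 153.7]
contact_force: [-0.4, 0.3, -0.3]
gripper_width: 0.0601
grip_force: 0.0
```

Call:
step_arm(
  motion=[
    {"jaw": 60, "linear": [0.1, -0.33, 0], "delta_rot": [0, 0, 0]},
    {"jaw": 60, "linear": [0.1, -0.66, 0], "delta_rot": [0, 0, 0]},
    {"jaw": 60, "linear": [0.1, -1, 0], "delta_rot": [0, 0, 0]},
    {"jaw": 60, "linear": [0.1, -1, 0], "delta_rot": [0, 0, 0]},
  ],
)

```text
clock: 1.3
position: [0.3158, 0.1306, 0.2149]
orientation: [-180.0, 0.1, 153.5]
contact_force: [0.6, 1.1, -0.3]
gripper_width: 0.0601
grip_force: 0.0
```

Call:
step_arm(
  motion=[
    {"jaw": 60, "linear": [0.2, -0.32, 0], "delta_rot": [0, 0, 0]},
    {"jaw": 60, "linear": [0.4, -0.64, 0], "delta_rot": [0, 0, 0]},
    {"jaw": 60, "linear": [0.6, -0.96, 0], "delta_rot": [0, 0, 0]},
    {"jaw": 60, "linear": [0.6, -0.96, 0], "delta_rot": [0, 0, 0]},
    {"jaw": 60, "linear": [0.6, -0.96, 0], "delta_rot": [0, 0, 0]},
  ],
)

```text
clock: 1.8
position: [0.4065, -0.0106, 0.2145]
orientation: [180.0, -0.1, 153.8]
contact_force: [0.2, -0.4, 0.0]
gripper_width: 0.06
grip_force: 0.0
```

Call:
step_arm(
  motion=[
    {"jaw": 60, "linear": [0.1, -0.22, 0], "delta_rot": [0, 0, 0]},
    {"jaw": 60, "linear": [0.21, -0.45, -0.2], "delta_rot": [0, 0, 0]},
    {"jaw": 60, "linear": [0.21, -0.45, -0.43], "delta_rot": [0, 0, 0]},
    {"jaw": 60, "linear": [0.21, -0.45, -0.43], "delta_rot": [0, 0, 0]},
    {"jaw": 60, "linear": [0.21, -0.45, -0.43], "delta_rot": [0, 0, 0]},
  ],
)

```text
clock: 2.3
position: [0.4362, -0.0757, 0.15]
orientation: [180.0, -0.1, 154.1]
contact_force: [0.4, -0.0, 0.1]
gripper_width: 0.0598
grip_force: 0.0
```

```bash
python3 - <<'E'
from h import *
a=grab('top','a1.png')['image'][120:300,140:420];b=grab('side','b1.png')['image'][100:340,180:420]
cv2.imwrite('pics/c1.png',np.hstack([cv2.resize(a,None,fx=1.6,fy=1.6),cv2.resize(b,(336,288))]))
print(ctrl.get_state()['position'])
E
```

```text
[ 0.43759045 -0.07632631  0.15214302]
```

View pics/c1.png

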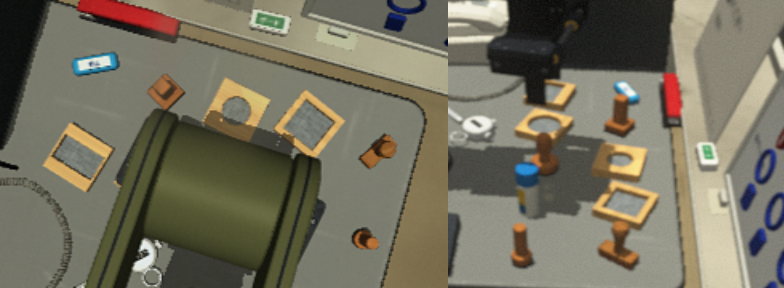

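The picture shows the arm over the large round stamp, with the fingers above its column (about x 545 in the side half). Nothing has been disturbed. Descending to grasp.

Call:
step_arm(
  motion=[
    {"jaw": 60, "linear": [0, 0, -0.25], "delta_rot": [0, 0, 0]},
    {"jaw": 60, "linear": [0, 0, -0.5], "delta_rot": [0, 0, 0]},
    {"jaw": 60, "linear": [0, 0, -0.77], "delta_rot": [0, 0, 0]},
    {"jaw": 60, "linear": [0, 0, -0.77], "delta_rot": [0, 0, 0]},
    {"jaw": 60, "linear": [0, 0, -0.77], "delta_rot": [0, 0, 0]},
    {"jaw": 10, "linear": [0, 0, -0.77], "delta_rot": [0, 0, 0]},
    {"jaw": 10, "linear": [0, 0, -0.77], "delta_rot": [0, 0, 0]},
    {"jaw": 10, "linear": [0, 0, -0.77], "delta_rot": [0, 0, 0]},
    {"jaw": 10, "linear": [0, 0, -0.77], "delta_rot": [0, 0, 0]},
    {"jaw": 10, "linear": [0, 0, -0.77], "delta_rot": [0, 0, 0]},
    {"jaw": 10, "linear": [0, 0, -0.77], "delta_rot": [0, 0, 0]},
  ],
)

```text
clock: 3.5
position: [0.4366, -0.0774, 0.0349]
orientation: [-180.0, 0.0, 154.0]
contact_force: [-0.4, 0.4, 2.1]
gripper_width: 0.0211
grip_force: 15.0
```

Call:
step_arm(
  motion=[
    {"jaw": 10, "linear": [0, 0, 0.2], "delta_rot": [0, 0, 0]},
    {"jaw": 10, "linear": [0, 0, 0.5], "delta_rot": [0, 0, 0]},
    {"jaw": 10, "linear": [0.05, 0.2, 0.6], "delta_rot": [0, 0, 0]},
    {"jaw": 10, "linear": [0.1, 0.4, 0.6], "delta_rot": [0, 0, 0]},
    {"jaw": 10, "linear": [0.1, 0.62, 0.6], "delta_rot": [0, 0, 0]},
    {"jaw": 10, "linear": [0.1, 0.62, 0.4], "delta_rot": [0, 0, 0]},
    {"jaw": 10, "linear": [0.1, 0.62, 0.27], "delta_rot": [0, 0, 0]},
    {"jaw": 10, "linear": [0.1, 0.62, 0.27], "delta_rot": [0, 0, 0]},
    {"jaw": 10, "linear": [0.1, 0.62, 0.27], "delta_rot": [0, 0, 0]},
  ],
)

```text
clock: 4.4
position: [0.4512, 0.0157, 0.075]
orientation: [-180.0, -0.1, 154.0]
contact_force: [0.3, -0.1, -0.9]
gripper_width: 0.0213
grip_force: 15.0
```

```bash
python3 - <<'E'
from h import *
f=grab('side','b2.png');print(ctrl.get_state()['position'])
cv2.imwrite('pics/c2.png',cv2.resize(f['image'][140:270,200:340],None,fx=4,fy=4,interpolation=cv2.INTER_CUBIC))
E
```

```text
[0.45199404 0.0154987  0.07594658]
```

View pics/c2.png

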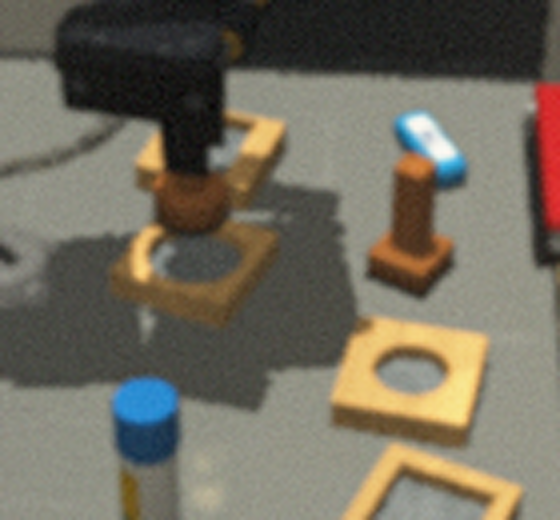

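The large stamp hangs at column about 193 of the crop, over the hollow's centre at (194,255). The carry is upright and centred. Lower, release and rise.

Call:
step_arm(
  motion=[
    {"jaw": 10, "linear": [0, 0, -0.12], "delta_rot": [0, 0, 0]},
    {"jaw": 10, "linear": [0, 0, -0.22], "delta_rot": [0, 0, 0]},
    {"jaw": 10, "linear": [0, 0, -0.22], "delta_rot": [0, 0, 0]},
    {"jaw": 10, "linear": [0, 0, -0.22], "delta_rot": [0, 0, 0]},
    {"jaw": 45, "linear": [0, 0, -0.22], "delta_rot": [0, 0, 0]},
    {"jaw": 45, "linear": [0, 0, -0.22], "delta_rot": [0, 0, 0]},
    {"jaw": 45, "linear": [0, 0, -0.22], "delta_rot": [0, 0, 0]},
    {"jaw": 45, "linear": [0, 0, -0.22], "delta_rot": [0, 0, 0]},
    {"jaw": 45, "linear": [0, 0, 0.0], "delta_rot": [0, 0, 0]},
    {"jaw": 45, "linear": [0, 0, 0.3], "delta_rot": [0, 0, 0]},
    {"jaw": 60, "linear": [0, 0, 0.5], "delta_rot": [0, 0, 0]},
    {"jaw": 60, "linear": [0, 0, 0.5], "delta_rot": [0, 0, 0]},
    {"jaw": 60, "linear": [0, 0, 0.5], "delta_rot": [0, 0, 0]},
  ],
)

```text
clock: 5.75
position: [0.4519, 0.0157, 0.1509]
orientation: [180.0, 0.1, 154.0]
contact_force: [-0.1, -0.3, -0.6]
gripper_width: 0.0592
grip_force: 0.0
```

Call:
step_arm(
  motion=[
    {"jaw": 60, "linear": [0.24, -0.04, 0], "delta_rot": [0, 0, -0.2]},
    {"jaw": 60, "linear": [0.48, -0.09, 0], "delta_rot": [0, 0, -0.4]},
    {"jaw": 60, "linear": [0.72, -0.135, 0], "delta_rot": [0, 0, -0.6]},
    {"jaw": 60, "linear": [0.72, -0.135, 0], "delta_rot": [0, 0, -0.6]},
    {"jaw": 60, "linear": [0.72, -0.135, -0.25], "delta_rot": [0, 0, -0.6]},
    {"jaw": 60, "linear": [0.72, -0.135, -0.4], "delta_rot": [0, 0, -0.6]},
    {"jaw": 60, "linear": [0.72, -0.135, -0.4], "delta_rot": [0, 0, -0.6]},
    {"jaw": 60, "linear": [0.72, -0.135, -0.4], "delta_rot": [0, 0, -0.6]},
  ],
)

```text
clock: 6.55
position: [0.558, -0.0043, 0.089]
orientation: [-179.9, -0.1, 136.0]
contact_force: [-0.1, 0.9, 0.5]
gripper_width: 0.06
grip_force: 0.0
```

```bash
python3 - <<'E'
from h import *
f=grab('side','b3.png');print(ctrl.get_state()['position'],ctrl.get_state()['orientation'])
cv2.imwrite('pics/c3.png',cv2.resize(f['image'][120:290,200:360],None,fx=3.4,fy=3.4,interpolation=cv2.INTER_CUBIC))
E
```

```text
[ 0.55924995 -0.00445366  0.09058609] [1.79995441e+02 3.27024409e-03 1.36027499e+02]
```

View pics/c3.png

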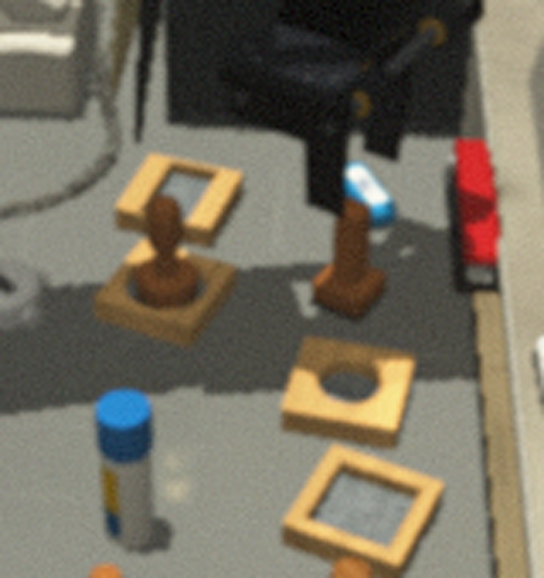

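The large stamp stands in its hollow (crop about (165,280)). The fingers are either side of the square stamp's post at (352,210). Descending and gripping.

Call:
step_arm(
  motion=[
    {"jaw": 60, "linear": [0, 0, -0.2], "delta_rot": [0, 0, 0]},
    {"jaw": 60, "linear": [0, 0, -0.37], "delta_rot": [0, 0, 0]},
    {"jaw": 60, "linear": [0, 0, -0.37], "delta_rot": [0, 0, 0]},
    {"jaw": 60, "linear": [0, 0, -0.37], "delta_rot": [0, 0, 0]},
    {"jaw": 8, "linear": [0, 0, -0.37], "delta_rot": [0, 0, 0]},
    {"jaw": 8, "linear": [0, 0, -0.37], "delta_rot": [0, 0, 0]},
    {"jaw": 8, "linear": [0, 0, -0.37], "delta_rot": [0, 0, 0]},
    {"jaw": 8, "linear": [0, 0, -0.37], "delta_rot": [0, 0, 0]},
    {"jaw": 8, "linear": [0, 0, -0.37], "delta_rot": [0, 0, 0]},
    {"jaw": 8, "linear": [0, 0, -0.37], "delta_rot": [0, 0, 0]},
  ],
)

```text
clock: 7.6
position: [0.5595, -0.0045, 0.0347]
orientation: [180.0, 0.0, 136.0]
contact_force: [-0.6, 0.6, -0.6]
gripper_width: 0.0179
grip_force: 15.0
```

Call:
step_arm(
  motion=[
    {"jaw": 8, "linear": [0, 0, 0.25], "delta_rot": [0, 0, 0]},
    {"jaw": 8, "linear": [0, 0, 0.5], "delta_rot": [0, 0, 0]},
    {"jaw": 8, "linear": [-0.1, -0.2, 0.8], "delta_rot": [0, 0, 0.1]},
    {"jaw": 8, "linear": [-0.2, -0.4, 0.8], "delta_rot": [0, 0, 0.2]},
    {"jaw": 8, "linear": [-0.26, -0.6, 0.8], "delta_rot": [0, 0, 0.2]},
  ],
)

```text
clock: 8.1
position: [0.521, -0.0957, 0.1573]
orientation: [179.9, 0.2, 142.1]
contact_force: [-0.3, -0.5, 0.4]
gripper_width: 0.0176
grip_force: 15.0
```

Call:
step_arm(
  motion=[
    {"jaw": 8, "linear": [0, -0.3, 0], "delta_rot": [0, 0, 0]},
    {"jaw": 8, "linear": [0, -0.61, 0], "delta_rot": [0, 0, 0]},
    {"jaw": 8, "linear": [0, -0.61, 0], "delta_rot": [0, 0, 0]},
    {"jaw": 8, "linear": [0, -0.61, -0.25], "delta_rot": [0, 0, 0]},
    {"jaw": 8, "linear": [0, -0.61, -0.5], "delta_rot": [0, 0, 0]},
    {"jaw": 8, "linear": [0, -0.61, -0.5], "delta_rot": [0, 0, 0]},
    {"jaw": 8, "linear": [0, -0.61, -0.5], "delta_rot": [0, 0, 0]},
  ],
)

```text
clock: 8.8
position: [0.52, -0.1853, 0.0792]
orientation: [-180.0, -0.1, 142.0]
contact_force: [0.7, -0.5, 0.8]
gripper_width: 0.0182
grip_force: 15.0
```

```bash
python3 - <<'E'
from h import *
f=grab('side','b4.png');print(ctrl.get_state()['position'],ctrl.get_state()['orientation'])
cv2.imwrite('pics/c4.png',cv2.resize(f['image'][170:340,210:370],None,fx=3.4,fy=3.4,interpolation=cv2.INTER_CUBIC))
E
```

```text
[ 0.52124143 -0.18592405  0.08094288] [1.79979772e+02 7.07259376e-02 1.42029431e+02]
```

View pics/c4.png

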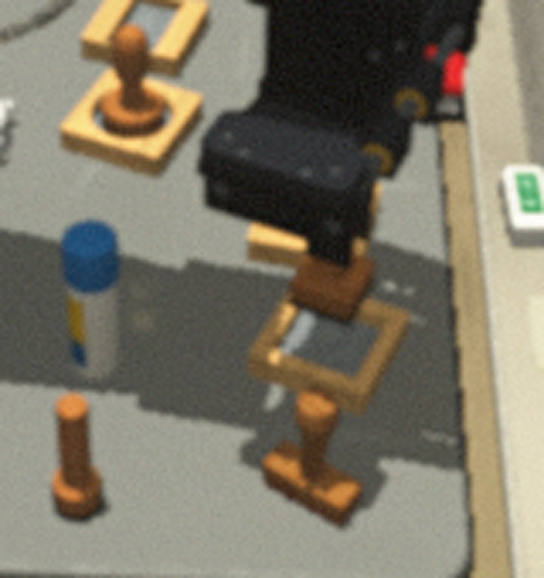

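The square stamp hangs over the square hollow (crop (335,285) above (330,340)), with its sides parallel to it. Lower and release.

Call:
step_arm(
  motion=[
    {"jaw": 8, "linear": [0, 0, -0.13], "delta_rot": [0, 0, 0]},
    {"jaw": 8, "linear": [0, 0, -0.25], "delta_rot": [0, 0, 0]},
    {"jaw": 8, "linear": [0, 0, -0.25], "delta_rot": [0, 0, 0]},
    {"jaw": 8, "linear": [0, 0, -0.25], "delta_rot": [0, 0, 0]},
    {"jaw": 45, "linear": [0, 0, -0.25], "delta_rot": [0, 0, 0]},
    {"jaw": 45, "linear": [0, 0, -0.25], "delta_rot": [0, 0, 0]},
    {"jaw": 45, "linear": [0, 0, -0.25], "delta_rot": [0, 0, 0]},
    {"jaw": 45, "linear": [0, 0, -0.25], "delta_rot": [0, 0, 0]},
    {"jaw": 45, "linear": [0, 0, 0.0], "delta_rot": [0, 0, 0]},
    {"jaw": 45, "linear": [0, 0, 0.3], "delta_rot": [0, 0, 0]},
    {"jaw": 60, "linear": [0, 0, 0.5], "delta_rot": [0, 0, 0]},
    {"jaw": 60, "linear": [0, 0, 0.5], "delta_rot": [0, 0, 0]},
  ],
)

```text
clock: 10.05
position: [0.5237, -0.1876, 0.1611]
orientation: [179.9, 0.6, 142.0]
contact_force: [-0.7, 0.3, -0.6]
gripper_width: 0.0556
grip_force: 0.0
```

Call:
step_arm(
  motion=[
    {"jaw": 50, "linear": [-0.31, -0.15, 0], "delta_rot": [0, 0, 0]},
    {"jaw": 50, "linear": [-0.62, -0.3, 0], "delta_rot": [0, 0, 0]},
    {"jaw": 50, "linear": [-0.947, -0.457, 0], "delta_rot": [0, 0, 0]},
    {"jaw": 50, "linear": [-0.947, -0.457, 0], "delta_rot": [0, 0, 0]},
    {"jaw": 50, "linear": [-0.947, -0.457, -0.25], "delta_rot": [0, 0, 0]},
    {"jaw": 50, "linear": [-0.947, -0.457, -0.45], "delta_rot": [0, 0, 0]},
    {"jaw": 50, "linear": [-0.947, -0.457, -0.45], "delta_rot": [0, 0, 0]},
    {"jaw": 50, "linear": [-0.947, -0.457, -0.45], "delta_rot": [0, 0, 0]},
  ],
)

```text
clock: 10.85
position: [0.3783, -0.2541, 0.0867]
orientation: [180.0, -0.1, 142.0]
contact_force: [0.3, -0.2, 0.2]
gripper_width: 0.0501
grip_force: 0.0
```

```bash
python3 - <<'E'
from h import *
f=grab('side','b5.png');print(ctrl.get_state()['position'],ctrl.get_state()['orientation'])
cv2.imwrite('pics/c5.png',cv2.resize(f['image'][170:340,200:360],None,fx=3.4,fy=3.4,interpolation=cv2.INTER_CUBIC))
E
```

```text
[ 0.37916892 -0.25485878  0.08805986] [1.79998417e+02 5.38193809e-02 1.42024836e+02]
```

View pics/c5.png

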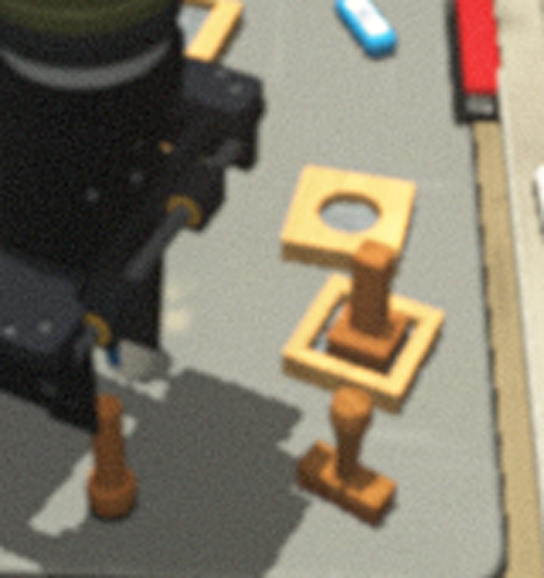

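The square stamp stands in its hollow (crop (370,330)), and the fingers straddle the small rod at (108,405). Descending and gripping.

Call:
step_arm(
  motion=[
    {"jaw": 50, "linear": [0, 0, -0.2], "delta_rot": [0, 0, 0]},
    {"jaw": 50, "linear": [0, 0, -0.35], "delta_rot": [0, 0, 0]},
    {"jaw": 50, "linear": [0, 0, -0.35], "delta_rot": [0, 0, 0]},
    {"jaw": 50, "linear": [0, 0, -0.35], "delta_rot": [0, 0, 0]},
    {"jaw": 6, "linear": [0, 0, -0.35], "delta_rot": [0, 0, 0]},
    {"jaw": 6, "linear": [0, 0, -0.35], "delta_rot": [0, 0, 0]},
    {"jaw": 6, "linear": [0, 0, -0.35], "delta_rot": [0, 0, 0]},
    {"jaw": 6, "linear": [0, 0, -0.35], "delta_rot": [0, 0, 0]},
    {"jaw": 6, "linear": [0, 0, -0.35], "delta_rot": [0, 0, 0]},
    {"jaw": 6, "linear": [0, 0, -0.35], "delta_rot": [0, 0, 0]},
  ],
)

```text
clock: 11.9
position: [0.3785, -0.2547, 0.0348]
orientation: [180.0, 0.0, 142.0]
contact_force: [0.0, 0.1, 1.2]
gripper_width: 0.0148
grip_force: 15.0
```

Call:
step_arm(
  motion=[
    {"jaw": 6, "linear": [0, 0, 0.3], "delta_rot": [0, 0, 0]},
    {"jaw": 6, "linear": [0, 0, 0.6], "delta_rot": [0, 0, 0]},
    {"jaw": 6, "linear": [0, 0, 0.9], "delta_rot": [0, 0, 0]},
    {"jaw": 6, "linear": [0.22, 0.22, 0.9], "delta_rot": [0, 0, 0]},
    {"jaw": 6, "linear": [0.5, 0.5, 0.9], "delta_rot": [0, 0, 0]},
  ],
)

```text
clock: 12.4
position: [0.4482, -0.1871, 0.1723]
orientation: [180.0, 0.3, 141.8]
contact_force: [0.5, -1.0, -0.5]
gripper_width: 0.0147
grip_force: 15.0
```

Call:
step_arm(
  motion=[
    {"jaw": 6, "linear": [0.2, 0.2, 0], "delta_rot": [0, 0, 0]},
    {"jaw": 6, "linear": [0.4, 0.4, 0], "delta_rot": [0, 0, 0]},
    {"jaw": 6, "linear": [0.557, 0.577, 0], "delta_rot": [0, 0, 0]},
    {"jaw": 6, "linear": [0.557, 0.577, 0], "delta_rot": [0, 0, 0]},
    {"jaw": 6, "linear": [0.557, 0.577, -0.3], "delta_rot": [0, 0, 0]},
    {"jaw": 6, "linear": [0.557, 0.577, -0.6], "delta_rot": [0, 0, 0]},
    {"jaw": 6, "linear": [0.557, 0.577, -0.6], "delta_rot": [0, 0, 0]},
    {"jaw": 6, "linear": [0.557, 0.577, -0.6], "delta_rot": [0, 0, 0]},
  ],
)

```text
clock: 13.2
position: [0.5293, -0.1, 0.0793]
orientation: [-179.9, -0.1, 142.0]
contact_force: [0.5, 0.0, 0.8]
gripper_width: 0.0147
grip_force: 15.0
```

```bash
python3 - <<'E'
from h import *
f=grab('side','b6.png');print(ctrl.get_state()['position'],ctrl.get_state()['orientation'])
cv2.imwrite('pics/c6.png',cv2.resize(f['image'][170:340,200:360],None,fx=3.4,fy=3.4,interpolation=cv2.INTER_CUBIC))
E
```

```text
[ 0.53096492 -0.10046773  0.08129039] [1.79971813e+02 9.38599438e-02 1.41961570e+02]
```

View pics/c6.png

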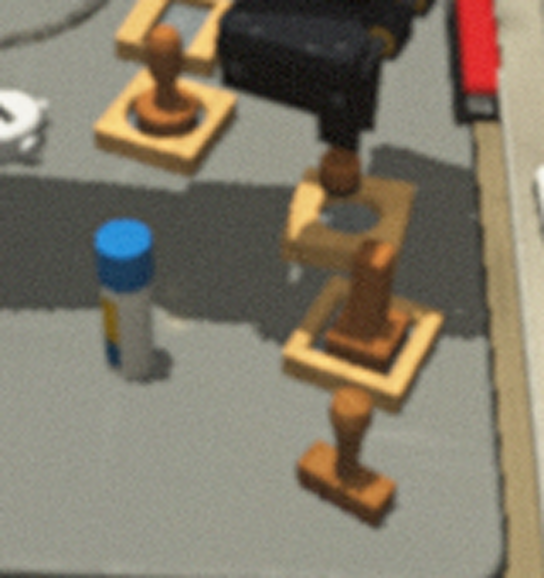

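The small stamp hangs about 9 px left of the hollow (crop (340,175) against (350,215)), because the last row was clipped. Measured TCP is about 7 mm short in x and y, so I'm correcting that first and then lowering.

Call:
step_arm(
  motion=[
    {"jaw": 6, "linear": [0.045, 0.05, 0], "delta_rot": [0, 0, 0]},
    {"jaw": 6, "linear": [0.045, 0.05, 0], "delta_rot": [0, 0, 0]},
    {"jaw": 6, "linear": [0.045, 0.05, 0], "delta_rot": [0, 0, 0]},
    {"jaw": 6, "linear": [0.045, 0.05, -0.13], "delta_rot": [0, 0, 0]},
    {"jaw": 6, "linear": [0.045, 0.05, -0.25], "delta_rot": [0, 0, 0]},
    {"jaw": 6, "linear": [0.045, 0.05, -0.25], "delta_rot": [0, 0, 0]},
    {"jaw": 6, "linear": [0.045, 0.05, -0.25], "delta_rot": [0, 0, 0]},
  ],
)

```text
clock: 13.95
position: [0.5372, -0.0923, 0.0427]
orientation: [-180.0, 0.0, 142.0]
contact_force: [-0.4, 0.2, -0.6]
gripper_width: 0.0147
grip_force: 15.0
```

Call:
step_arm(
  motion=[
    {"jaw": 6, "linear": [0, 0, -0.005], "delta_rot": [0, 0, 0]},
    {"jaw": 42, "linear": [0, 0, -0.005], "delta_rot": [0, 0, 0]},
    {"jaw": 42, "linear": [0, 0, -0.005], "delta_rot": [0, 0, 0]},
    {"jaw": 42, "linear": [0, 0, -0.005], "delta_rot": [0, 0, 0]},
    {"jaw": 42, "linear": [0, 0, -0.005], "delta_rot": [0, 0, 0]},
    {"jaw": 42, "linear": [0, 0, 0.2], "delta_rot": [0, 0, 0]},
    {"jaw": 42, "linear": [0, 0, 0.5], "delta_rot": [0, 0, 0]},
    {"jaw": 50, "linear": [0, 0, 0.75], "delta_rot": [0, 0, 0]},
    {"jaw": 50, "linear": [0, 0, 0.75], "delta_rot": [0, 0, 0]},
    {"jaw": 50, "linear": [0, 0, 0.75], "delta_rot": [0, 0, 0]},
  ],
)

```text
clock: 14.95
position: [0.5377, -0.0924, 0.1559]
orientation: [179.9, 0.1, 142.0]
contact_force: [-0.2, 0.2, -0.9]
gripper_width: 0.0499
grip_force: 0.0
```

Call:
step_arm(
  motion=[
    {"jaw": 50, "linear": [-0.1, -0.22, 0], "delta_rot": [0, 0, 0]},
    {"jaw": 50, "linear": [-0.2, -0.44, 0], "delta_rot": [0, 0, 0]},
    {"jaw": 50, "linear": [-0.323, -0.65, 0], "delta_rot": [0, 0, 0]},
    {"jaw": 50, "linear": [-0.323, -0.65, 0], "delta_rot": [0, 0, 0]},
  ],
)

```text
clock: 15.35
position: [0.4859, -0.1917, 0.1521]
orientation: [-179.9, -0.2, 141.8]
contact_force: [0.7, 0.4, -1.3]
gripper_width: 0.0499
grip_force: 0.0
```

Call:
step_arm(
  motion=[
    {"jaw": 50, "linear": [0, -0.3, 0], "delta_rot": [0, 0, 0]},
    {"jaw": 50, "linear": [0, -0.55, 0], "delta_rot": [0, 0, 0]},
    {"jaw": 50, "linear": [0, -0.55, 0], "delta_rot": [0, 0, 0]},
    {"jaw": 50, "linear": [0, -0.55, -0.25], "delta_rot": [0, 0, 0]},
    {"jaw": 50, "linear": [0, -0.55, -0.45], "delta_rot": [0, 0, 0]},
    {"jaw": 50, "linear": [0, -0.55, -0.45], "delta_rot": [0, 0, 0]},
    {"jaw": 50, "linear": [0, -0.55, -0.45], "delta_rot": [0, 0, 0]},
  ],
)

```text
clock: 16.05
position: [0.4881, -0.2708, 0.086]
orientation: [180.0, -0.2, 142.0]
contact_force: [-0.7, -1.0, 0.6]
gripper_width: 0.05
grip_force: 0.0
```

```bash
python3 - <<'E'
from h import *
f=grab('side','b7.png');print(ctrl.get_state()['position'],ctrl.get_state()['orientation'])
cv2.imwrite('pics/c7.png',cv2.resize(f['image'][170:340,200:360],None,fx=3.4,fy=3.4,interpolation=cv2.INTER_CUBIC))
E
```

```text
[ 0.48915005 -0.27164333  0.08772146] [1.79987695e+02 1.15346896e-02 1.42041778e+02]
```

View pics/c7.png

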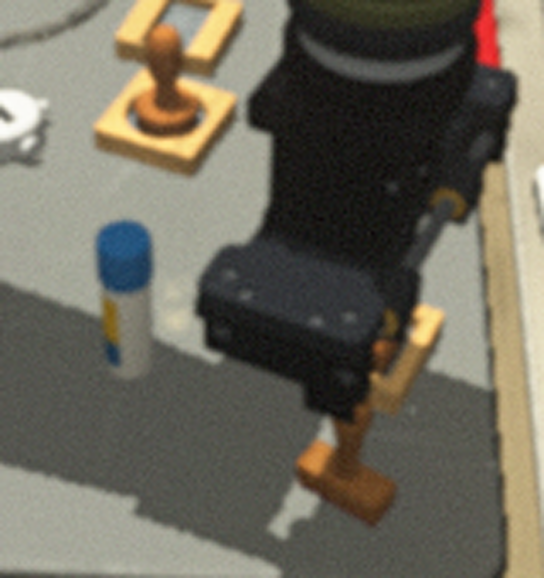

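The fingers straddle the long stamp's knob (crop (345,410)), and its base is unmoved. Descending and gripping.

Call:
step_arm(
  motion=[
    {"jaw": 50, "linear": [0, -0.01, -0.2], "delta_rot": [0, 0, 0]},
    {"jaw": 50, "linear": [0, -0.01, -0.35], "delta_rot": [0, 0, 0]},
    {"jaw": 50, "linear": [0, -0.01, -0.35], "delta_rot": [0, 0, 0]},
    {"jaw": 50, "linear": [0, -0.01, -0.35], "delta_rot": [0, 0, 0]},
    {"jaw": 8, "linear": [0, -0.01, -0.35], "delta_rot": [0, 0, 0]},
    {"jaw": 8, "linear": [0, -0.01, -0.35], "delta_rot": [0, 0, 0]},
    {"jaw": 8, "linear": [0, -0.01, -0.35], "delta_rot": [0, 0, 0]},
    {"jaw": 8, "linear": [0, -0.01, -0.35], "delta_rot": [0, 0, 0]},
    {"jaw": 8, "linear": [0, -0.01, -0.35], "delta_rot": [0, 0, 0]},
    {"jaw": 8, "linear": [0, -0.01, -0.35], "delta_rot": [0, 0, 0]},
  ],
)

```text
clock: 17.1
position: [0.4889, -0.2738, 0.0351]
orientation: [180.0, 0.0, 142.0]
contact_force: [-0.4, 1.3, 1.9]
gripper_width: 0.0194
grip_force: 15.0
```

Call:
step_arm(
  motion=[
    {"jaw": 8, "linear": [0, 0, 0.3], "delta_rot": [0, 0, 0]},
    {"jaw": 8, "linear": [0, 0, 0.6], "delta_rot": [0, 0, 0]},
    {"jaw": 8, "linear": [0, 0, 0.9], "delta_rot": [0, 0, -0.2]},
    {"jaw": 8, "linear": [0, 0.2, 0.9], "delta_rot": [0, 0, -0.4]},
    {"jaw": 8, "linear": [0, 0.4, 0.9], "delta_rot": [0, 0, -0.6]},
    {"jaw": 8, "linear": [0, 0.6, 0.9], "delta_rot": [0, 0, -0.8]},
    {"jaw": 8, "linear": [0, 0.8, 0.9], "delta_rot": [0, 0, -1]},
    {"jaw": 8, "linear": [0, 0.8, 0.9], "delta_rot": [0, 0, -1]},
  ],
)

```text
clock: 17.9
position: [0.4882, -0.151, 0.1692]
orientation: [-180.0, -0.1, 112.1]
contact_force: [-0.4, 0.2, -0.3]
gripper_width: 0.0195
grip_force: 15.0
```

Call:
step_arm(
  motion=[
    {"jaw": 8, "linear": [0, 0.18, 0], "delta_rot": [0, 0, -0.2]},
    {"jaw": 8, "linear": [0, 0.36, 0], "delta_rot": [0, 0, -0.4]},
    {"jaw": 8, "linear": [0, 0.54, 0], "delta_rot": [0, 0, -0.6]},
    {"jaw": 8, "linear": [0, 0.72, 0], "delta_rot": [0, 0, -0.8]},
    {"jaw": 8, "linear": [0, 0.9, 0], "delta_rot": [0, 0, -1]},
    {"jaw": 8, "linear": [0, 0.9, 0], "delta_rot": [0, 0, -1]},
  ],
)

```text
clock: 18.5
position: [0.4885, -0.0171, 0.1694]
orientation: [-180.0, -0.0, 82.2]
contact_force: [-0.6, -1.0, -0.5]
gripper_width: 0.0195
grip_force: 15.0
```

Call:
step_arm(
  motion=[
    {"jaw": 8, "linear": [-0.03, 0.15, 0], "delta_rot": [0, 0, -0.15]},
    {"jaw": 8, "linear": [-0.06, 0.3, 0], "delta_rot": [0, 0, -0.35]},
    {"jaw": 8, "linear": [-0.087, 0.45, 0], "delta_rot": [0, 0, -0.517]},
    {"jaw": 8, "linear": [-0.087, 0.6, 0], "delta_rot": [0, 0, -0.517]},
    {"jaw": 8, "linear": [-0.087, 0.6, 0], "delta_rot": [0, 0, -0.517]},
    {"jaw": 8, "linear": [-0.087, 0.6, 0], "delta_rot": [0, 0, -0.517]},
  ],
)

```text
clock: 19.1
position: [0.4757, 0.0705, 0.1695]
orientation: [180.0, 0.1, 66.6]
contact_force: [-0.3, -0.4, 0.0]
gripper_width: 0.0197
grip_force: 15.0
```

```bash
python3 - <<'E'
from h import *
f=grab('side','b8.png');g=grab('top','a8.png');print(ctrl.get_state()['position'],ctrl.get_state()['orientation'])
cv2.imwrite('pics/c8.png',np.hstack([cv2.resize(f['image'][60:270,190:350],None,fx=2.4,fy=2.4),cv2.resize(g['image'][90:300,100:260],None,fx=2.4,fy=2.4)]))
E
```

```text
[0.47574687 0.07012517 0.16951702] [1.79997867e+02 3.85601108e-02 6.64702884e+01]
```

View pics/c8.png

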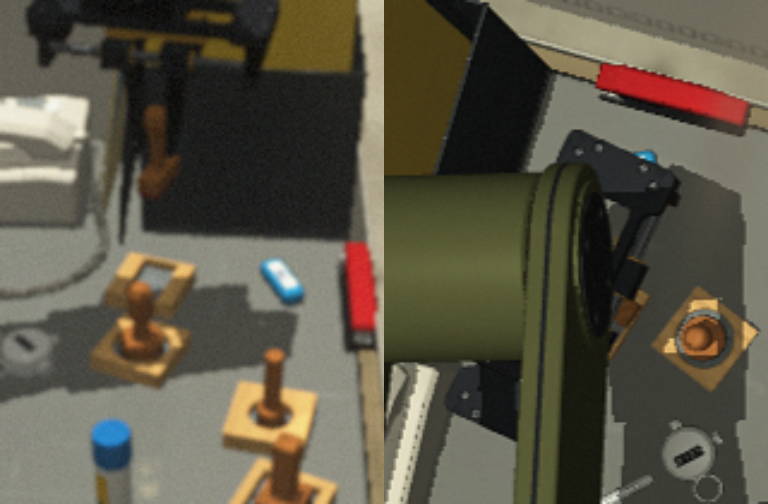

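The side half shows the long stamp held and angled as intended above and behind the large stamp. The small stamp stands in its hollow. In the top half, the olive wrist link reaches left toward the file stand, so I'll check its height before lowering.

```bash
python3 - <<'E'
from h import *
T,S=[dict(np.load(n+'0.npz')) for n in('top','side')]
def olive(fn):
    im=cv2.imread('pics/'+fn);h=cv2.cvtColor(im,cv2.COLOR_BGR2HSV);return cv2.inRange(h,(24,70,25),(45,255,160))
for sfn,tfn,P in (('b7.png',None,(.4892,-.2716,.0877)),('b8.png','a8.png',(.4757,.0701,.1695)),('b1.png','a1.png',(.4376,-.0763,.1521))):
    m=cv2.morphologyEx(olive(sfn),cv2.MORPH_OPEN,np.ones((5,5)))
    n,l,st,_=cv2.connectedComponentsWithStats(m); print(sfn,[s.tolist() for s in st[1:] if s[4]>150],'tcp px',proj(S,P).round())
    for dz in (.15,.2,.25,.3,.35): print('  dz',dz,proj(S,np.add(P,(0,0,dz))).round(),end='')
    print()
    if tfn:
        m=cv2.morphologyEx(olive(tfn),cv2.MORPH_OPEN,np.ones((5,5)))
        n,l,st,_=cv2.connectedComponentsWithStats(m); print(tfn,[s.tolist() for s in st[1:] if s[4]>150],[proj(T,np.add(P,(0,0,dz))).round().tolist() for dz in(0,.2,.3)])
im=np.vstack([np.hstack([cv2.imread('pics/b8.png')[:260,80:480],cv2.imread('pics/b7.png')[:260,150:550]]),np.hstack([cv2.imread('pics/a8.png')[60:400,:400],cv2.imread('pics/a1.png')[60:400,:400]])])
cv2.imwrite('pics/c9.png',im)
E
```

```text
b7.png [[9, 0, 47, 88, 2125], [84, 0, 45, 19, 526], [129, 0, 235, 148, 15710], [49, 23, 16, 34, 290], [0, 80, 35, 67, 1522], [287, 162, 41, 15, 375], [0, 202, 73, 81, 2698]] tcp px [304. 279.]
  dz 0.15 [310. 202.]  dz 0.2 [312. 172.]  dz 0.25 [315. 138.]  dz 0.3 [318. 100.]  dz 0.35 [321.  57.]
b8.png [[0, 61, 19, 26, 276], [0, 202, 73, 80, 2395]] tcp px [254. 122.]
  dz 0.15 [253.  46.]  dz 0.2 [253.  16.]  dz 0.25 [252. -16.]  dz 0.3 [252. -50.]  dz 0.35 [251. -87.]
a8.png [[163, 158, 19, 200, 1732], [39, 161, 131, 259, 20660], [38, 168, 29, 185, 1235], [186, 406, 102, 14, 1244]] [[190.0, 215.0], [157.0, 208.0], [128.0, 202.0]]
b1.png [[173, 0, 39, 27, 502], [0, 2, 54, 97, 2194], [253, 19, 17, 24, 230], [222, 36, 42, 26, 531], [0, 82, 28, 35, 603], [0, 202, 73, 81, 2581]] tcp px [248. 175.]
  dz 0.15 [246.  95.]  dz 0.2 [245.  63.]  dz 0.25 [244.  29.]  dz 0.3 [243.  -9.]  dz 0.35 [242. -50.]
a1.png [[161, 191, 179, 229, 17747], [172, 193, 66, 180, 1361]] [[278.0, 239.0], [276.0, 241.0], [275.0, 242.0]]
```

View pics/c9.png

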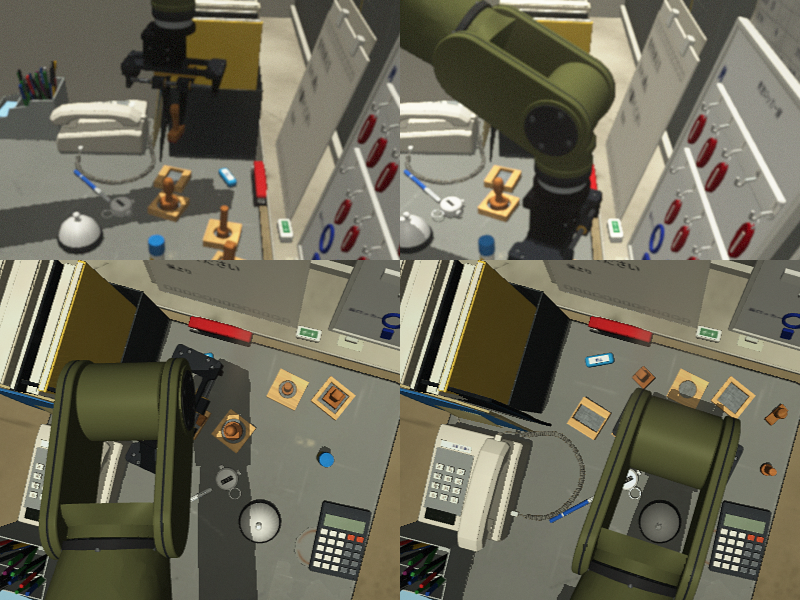

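The pictures show that the fork's left cheek would come beside the file stand (roughly x 0.42–0.50, y 0.17–0.19) if the tool is lowered straight. So I'll set the long stamp down on the free spot where the large one stood and regrasp it with the gripper leaning about 20° about the closing axis, away from the file stand.

Call:
step_arm(
  motion=[
    {"jaw": 8, "linear": [-0.08, -0.3, 0], "delta_rot": [0, 0, 0]},
    {"jaw": 8, "linear": [-0.16, -0.6, 0], "delta_rot": [0, 0, 0]},
    {"jaw": 8, "linear": [-0.26, -0.9, 0], "delta_rot": [0, 0, 0]},
    {"jaw": 8, "linear": [-0.26, -0.99, 0], "delta_rot": [0, 0, 0]},
    {"jaw": 8, "linear": [-0.26, -0.99, 0], "delta_rot": [0, 0, 0]},
    {"jaw": 8, "linear": [-0.26, -0.99, -0.3], "delta_rot": [0, 0, 0]},
    {"jaw": 8, "linear": [-0.26, -0.99, -0.6], "delta_rot": [0, 0, 0]},
    {"jaw": 8, "linear": [-0.26, -0.99, -0.85], "delta_rot": [0, 0, 0]},
    {"jaw": 8, "linear": [-0.26, -0.99, -0.85], "delta_rot": [0, 0, 0]},
    {"jaw": 8, "linear": [-0.26, -0.99, -0.85], "delta_rot": [0, 0, 0]},
  ],
)

```text
clock: 20.2
position: [0.4367, -0.0766, 0.0424]
orientation: [-179.9, -0.0, 66.5]
contact_force: [-0.0, 0.2, 0.3]
gripper_width: 0.0193
grip_force: 15.0
```

Call:
step_arm(
  motion=[
    {"jaw": 8, "linear": [0, 0, -0.047], "delta_rot": [0, 0, 0]},
    {"jaw": 8, "linear": [0, 0, -0.047], "delta_rot": [0, 0, 0]},
    {"jaw": 8, "linear": [0, 0, -0.047], "delta_rot": [0, 0, 0]},
    {"jaw": 50, "linear": [0, 0, -0.047], "delta_rot": [0, 0, 0]},
    {"jaw": 50, "linear": [0, 0, -0.047], "delta_rot": [0, 0, 0]},
    {"jaw": 50, "linear": [0, 0, -0.047], "delta_rot": [0, 0, 0]},
    {"jaw": 50, "linear": [0, 0, -0.047], "delta_rot": [0, 0, 0]},
    {"jaw": 50, "linear": [0, 0, -0.047], "delta_rot": [0, 0, 0]},
  ],
)

```text
clock: 21.0
position: [0.4366, -0.0772, 0.0351]
orientation: [180.0, -0.0, 66.5]
contact_force: [0.2, -0.1, -0.1]
gripper_width: 0.049
grip_force: 0.0
```

Call:
step_arm(
  motion=[
    {"jaw": 50, "linear": [0.006, 0.013, 0.002], "delta_rot": [0.2, -0.09, 0]},
    {"jaw": 50, "linear": [0.012, 0.026, 0.004], "delta_rot": [0.4, -0.18, 0]},
    {"jaw": 50, "linear": [0.017, 0.04, 0.007], "delta_rot": [0.611, -0.266, 0]},
    {"jaw": 50, "linear": [0.017, 0.04, 0.007], "delta_rot": [0.611, -0.266, 0]},
    {"jaw": 50, "linear": [0.017, 0.04, 0.007], "delta_rot": [0.611, -0.266, 0]},
    {"jaw": 50, "linear": [0.017, 0.04, 0.007], "delta_rot": [0.611, -0.266, 0]},
  ],
)

```text
clock: 21.6
position: [0.4393, -0.071, 0.0363]
orientation: [180.0, -19.9, 66.5]
contact_force: [-0.4, -0.2, -0.2]
gripper_width: 0.0499
grip_force: 0.0
```

```bash
python3 - <<'E'
from h import *
from scipy.spatial.transform import Rotation as R
s=ctrl.get_state();r=R.from_euler('xyz',s['orientation'],degrees=True).as_matrix()
print(s['position'],s['joint_pos'],'grasp pt',s['position']-.019*r[:,2],'z',r[:,2],'y',r[:,1])
f=grab('side','b10.png');h=cv2.cvtColor(f['image'],cv2.COLOR_BGR2HSV);m=cv2.inRange(h,(3,90,40),(15,255,255))
m[:150]=0;m[:,:200]=0;m[:,345:]=0
n,l,st,c=cv2.connectedComponentsWithStats(m);print([(a.tolist(),b.round().tolist()) for a,b in zip(st[1:],c[1:]) if a[4]>40])
print('expected base/top px',proj(f,(.4367,-.077,.0)),proj(f,(.4367,-.077,.071)))
E
```

```text
[ 0.43930105 -0.07095596  0.03628589] [-29.23133221  -9.00998    130.80078381  22.52591993  62.19606527
 -17.07149953] grasp pt [ 0.43672018 -0.07688984  0.05415005] z [ 0.13583504  0.31230964 -0.94021887] y [ 9.17252605e-01 -3.98305929e-01  2.12998245e-04]
[([241, 204, 17, 6, 72], [249.0, 206.0]), ([296, 205, 13, 33, 249], [303.0, 223.0]), ([245, 213, 16, 34, 300], [252.0, 230.0]), ([295, 241, 27, 38, 562], [308.0, 261.0])]
expected base/top px [249.09313719 239.46124584] [248.3837544  211.08416524]
```

Call:
step_arm(
  motion=[
    {"jaw": 8, "linear": [0, 0, 0], "delta_rot": [0, 0, 0]},
    {"jaw": 8, "linear": [0, 0, 0], "delta_rot": [0, 0, 0]},
    {"jaw": 8, "linear": [0, 0, 0], "delta_rot": [0, 0, 0]},
    {"jaw": 8, "linear": [0, 0, 0], "delta_rot": [0, 0, 0]},
    {"jaw": 8, "linear": [0, 0, 0], "delta_rot": [0, 0, 0]},
    {"jaw": 8, "linear": [0, 0, 0], "delta_rot": [0, 0, 0]},
  ],
  force=20,
)

```text
clock: 22.25
position: [0.4392, -0.0712, 0.0362]
orientation: [180.0, -20.0, 66.5]
contact_force: [-0.2, 0.5, -0.1]
gripper_width: 0.0193
grip_force: 20.0
```

Call:
step_arm(
  motion=[
    {"jaw": 8, "linear": [0, 0, 0.25], "delta_rot": [0, 0, 0]},
    {"jaw": 8, "linear": [0, 0, 0.5], "delta_rot": [0, 0, 0]},
    {"jaw": 8, "linear": [0, 0, 0.8], "delta_rot": [0, 0, 0]},
    {"jaw": 8, "linear": [0.13, 0.25, 0.8], "delta_rot": [0, 0, 0]},
    {"jaw": 8, "linear": [0.265, 0.45, 0.8], "delta_rot": [0, 0, 0]},
    {"jaw": 8, "linear": [0.265, 0.6, 0.8], "delta_rot": [0, 0, 0]},
    {"jaw": 8, "linear": [0.265, 0.6, 0.8], "delta_rot": [0, 0, 0]},
  ],
)

```text
clock: 22.95
position: [0.4785, 0.0207, 0.1559]
orientation: [-180.0, -20.0, 66.7]
contact_force: [1.1, 0.2, -1.2]
gripper_width: 0.0196
grip_force: 20.0
```

Call:
step_arm(
  motion=[
    {"jaw": 8, "linear": [0, 0.2, 0], "delta_rot": [0, 0, 0]},
    {"jaw": 8, "linear": [0, 0.4, 0], "delta_rot": [0, 0, 0]},
    {"jaw": 8, "linear": [0, 0.62, 0], "delta_rot": [0, 0, 0]},
    {"jaw": 8, "linear": [0, 0.62, 0], "delta_rot": [0, 0, 0]},
    {"jaw": 8, "linear": [0, 0.62, -0.25], "delta_rot": [0, 0, 0]},
    {"jaw": 8, "linear": [0, 0.62, -0.45], "delta_rot": [0, 0, 0]},
    {"jaw": 8, "linear": [0, 0.62, -0.45], "delta_rot": [0, 0, 0]},
    {"jaw": 8, "linear": [0, 0.62, -0.45], "delta_rot": [0, 0, 0]},
  ],
)

```text
clock: 23.75
position: [0.4787, 0.1109, 0.0885]
orientation: [-179.9, -20.0, 66.4]
contact_force: [0.3, -0.1, -0.0]
gripper_width: 0.0196
grip_force: 20.0
```

```bash
python3 - <<'E'
from h import *
s=ctrl.get_state();P=s['position'];print(P,s['orientation'],s['gripper_width'],s['contact_force'])
f=grab('side','b11.png');h=cv2.cvtColor(f['image'],cv2.COLOR_BGR2HSV);m=cv2.inRange(h,(3,90,30),(15,255,255))
m[:100]=0;m[:,:200]=0;m[:,300:]=0
n,l,st,c=cv2.connectedComponentsWithStats(m);print([(a.tolist(),b.round(1).tolist()) for a,b in zip(st[1:],c[1:]) if a[4]>40])
b=P+[-.0026,-.0059,-.0365]
print('stamp at',b,'expected px under/base top',proj(f,b),proj(f,b+[0,0,.017]))
E
```

```text
[0.478749   0.11093451 0.0885429 ] [-179.93250409  -19.96635345   66.39147337] 0.019565703321001254 [ 0.2996155  -0.08556755 -0.0196935 ]
[([247, 132, 16, 37, 276], [253.3, 151.0]), ([239, 177, 20, 34, 402], [248.1, 195.8])]
stamp at [0.476149   0.10503451 0.0520429 ] expected px under/base top [252.11390915 162.00480714] [251.99904341 155.33981934]
```

Call:
step_arm(
  motion=[
    {"jaw": 8, "linear": [0.002, 0.006, -0.1], "delta_rot": [0, 0, 0]},
    {"jaw": 8, "linear": [0.002, 0.006, -0.2], "delta_rot": [0, 0, 0]},
    {"jaw": 8, "linear": [0.002, 0.006, -0.295], "delta_rot": [0, 0, 0]},
    {"jaw": 8, "linear": [0.002, 0.006, -0.295], "delta_rot": [0, 0, 0]},
    {"jaw": 8, "linear": [0.002, 0.006, -0.295], "delta_rot": [0, 0, 0]},
    {"jaw": 8, "linear": [0.002, 0.006, -0.295], "delta_rot": [0, 0, 0]},
  ],
)

```text
clock: 24.4
position: [0.4801, 0.1126, 0.0456]
orientation: [179.9, -20.0, 66.5]
contact_force: [0.8, -0.5, -0.0]
gripper_width: 0.0197
grip_force: 20.0
```

Call:
step_arm(
  motion=[
    {"jaw": 8, "linear": [0, 0, -0.017], "delta_rot": [0, 0, 0]},
    {"jaw": 8, "linear": [0, 0, -0.017], "delta_rot": [0, 0, 0]},
    {"jaw": 8, "linear": [0, 0, -0.017], "delta_rot": [0, 0, 0]},
    {"jaw": 45, "linear": [0, 0, -0.017], "delta_rot": [0, 0, 0]},
    {"jaw": 45, "linear": [0, 0, -0.017], "delta_rot": [0, 0, 0]},
    {"jaw": 45, "linear": [0, 0, -0.017], "delta_rot": [0, 0, 0]},
    {"jaw": 45, "linear": [0, 0, -0.017], "delta_rot": [0, 0, 0]},
    {"jaw": 45, "linear": [0, 0, 0.2], "delta_rot": [0, 0, 0]},
    {"jaw": 45, "linear": [0, 0, 0.5], "delta_rot": [0, 0, 0]},
    {"jaw": 45, "linear": [0, 0, 0.8], "delta_rot": [0, 0, 0]},
    {"jaw": 45, "linear": [0, 0, 0.8], "delta_rot": [0, 0, 0]},
  ],
)

```text
clock: 25.5
position: [0.4837, 0.1126, 0.1726]
orientation: [179.2, -20.3, 66.7]
contact_force: [0.7, 0.1, 0.7]
gripper_width: 0.0451
grip_force: 0.0
```

Call:
step_arm(
  motion=[
    {"jaw": 45, "linear": [-0.3, -0.2, 0.1], "delta_rot": [0, 0, 0]},
    {"jaw": 45, "linear": [-0.6, -0.4, 0.2], "delta_rot": [0, 0, 0]},
    {"jaw": 45, "linear": [-0.9, -0.6, 0.3], "delta_rot": [0, 0, 0]},
    {"jaw": 45, "linear": [-0.9, -0.6, 0.3], "delta_rot": [0, 0, 0]},
    {"jaw": 45, "linear": [-0.9, -0.6, 0.3], "delta_rot": [0, 0, 0]},
  ],
)

```text
clock: 26.0
position: [0.3439, 0.0215, 0.2099]
orientation: [179.8, -20.0, 66.3]
contact_force: [0.5, -0.7, -0.7]
gripper_width: 0.0448
grip_force: 0.0
```

```bash
python3 - <<'E'
from h import *
print(ctrl.get_state()['position'],ctrl.get_state()['clock'])
st_=dict(long=(.4767,.106),large=(.4515,.0155),small=(.5375,-.093),square=(.521,-.186))
for n,b in(('side','b12.png'),('top','a12.png')):
    f=grab(n,b);h=cv2.cvtColor(f['image'],cv2.COLOR_BGR2HSV);m=cv2.inRange(h,(3,90,25),(15,255,255))
    for k,(x,y) in st_.items():
        u,v=proj(f,(x,y,.006)),proj(f,(x,y,.076)); lo=np.minimum(u,v)-14;hi=np.maximum(u,v)+14
        w=np.zeros_like(m);sl=np.s_[int(lo[1]):int(hi[1]),int(lo[0]):int(hi[0])];w[sl]=m[sl]
        q=cv2.connectedComponentsWithStats(w);i=1+q[2][1:,4].argmax() if q[0]>1 else 0
        print(n,k,'expect base',u.round(),'top',v.round(),'blob bbox',q[2][i].tolist(),'ctr',q[3][i].round())
    bl=cv2.inRange(h,(92,120,60),(112,255,255));q=cv2.connectedComponentsWithStats(bl)
    h0=cv2.cvtColor(np.load(n+'0.npz')['image'],cv2.COLOR_BGR2HSV);q0=cv2.connectedComponentsWithStats(cv2.inRange(h0,(92,120,60),(112,255,255)))
    for Q in(q0,q): print([c.round().tolist() for s,c in zip(Q[2][1:],Q[3][1:]) if s[4]>50 and 190<c[0]<345])
E
```

```text
[0.34387441 0.02149967 0.20990012] 26.0
side long expect base [253. 179.] top [252. 152.] blob bbox [242, 149, 21, 44, 386] ctr [252. 173.]
side large expect base [248. 206.] top [248. 179.] blob bbox [238, 164, 24, 46, 518] ctr [250. 189.]
side small expect base [302. 236.] top [304. 208.] blob bbox [296, 205, 14, 33, 237] ctr [303. 223.]
side square expect base [306. 272.] top [309. 243.] blob bbox [296, 241, 25, 39, 529] ctr [308. 262.]
[[236.0, 244.0]]
[[307.0, 179.0], [236.0, 244.0]]
top long expect base [189. 218.] top [181. 216.] blob bbox [176, 206, 24, 19, 237] ctr [187. 215.]
top large expect base [233. 231.] top [229. 230.] blob bbox [223, 222, 19, 18, 276] ctr [232. 230.]
top small expect base [287. 189.] top [288. 185.] blob bbox [282, 182, 11, 13, 100] ctr [287. 188.]
top square expect base [333. 198.] top [337. 195.] blob bbox [322, 186, 24, 23, 301] ctr [334. 197.]
[[199.0, 160.0], [326.0, 259.0]]
[[200.0, 160.0], [326.0, 259.0]]
```

```bash
python3 - <<'E'
from h import *
for n,(r0,r1,c0,c1) in(('a12.png',(195,243,164,213)),('b12.png',(145,196,228,276))):
    im=cv2.imread('pics/'+n);h=cv2.cvtColor(im,cv2.COLOR_BGR2HSV)[r0:r1,c0:c1]
    s=np.full(h.shape[:2],'.');s[h[...,1]>60]='p';s[cv2.inRange(h,(3,90,20),(15,255,255))>0]='B'
    s[(s=='B')&(h[...,2]>125)]='#';s[(s=='.')&(h[...,2]<50)]=' '
    print('\n'.join(f'{r0+i} '+''.join(r) for i,r in enumerate(s)))
E
```

```text
195 .................................................
196 .................................................
197 ..................pppp ..........................
198 ..................pppppp ........................
199 ..................pppppppp.......................
200 .................pppppppppp .....................
201 ................ppppppppppppp....................
202 ...............pppppppppppppppp..................
203 ...............ppppppppppppppppp ................
204 ..............pppppppppppppppppppp...............
205 ..............pppp.pppppppppppppppp .............
206 .............ppp##B .pppppppppppppppp ...........
207 ............pppB####B ppppppppppppppppp..........
208 ............ppB###B###p.pppppppppppppppp.........
209 ...........ppB##BBBBBBBB .pppppppppppppppp.......
210 ..........pppB######BBBBBp.pppppppppppppppp......
211 ..........ppp########BBBBBB .pppppppppppppppp....
212 .........ppp#B########BBBBBBp..pppppppppppppppp..
213 ........ppppB########BBBBBBBBB .pppppppppppppppp.
214 ........ppp..#########BBBBBBBBB ..ppppppppppppp..
215 .......pppp..p##
[... 3494 characters left out ...]
ppp........
183 ......pBBppppppBB#####BBBBBppppppppppBB.........
184 ......pppppBpppBBBBBBBBBBBBpppppppppppp.........
185 ......pppppppppBBBBBBBBBBBpppppppppppp..........
186 ......ppppppppBBBBBBBBBBBBppppppppppp...........
187 ........pppppppBBBBBBBBpBBppppppppppp...........
188 .............ppBBBBBBBBpBpppppppBppp............
189 ..............ppBBBBBpBBBBppppppppBp............
190 .............pppBBBBBBBBppppppppppp.............
191 ............pppppBBBBBpBppppppppppp.............
192 ...........ppppppBBBBBBBBp.....ppp..............
193 ..........pppppppppBBBBBppppp...................
194 ..........ppppppp#BBBBBppppppppp................
195 .........pppppppp#BBBBBBpppppppppppp............
```

```bash
python3 - <<'E'
from h import *
T,S=[dict(np.load(n+'0.npz')) for n in('top','side')]
print('knob',tri(T,(180.7,213.3),S,(254.6,152.8)))
print('base top corners top view z.023',[onz(T,p,.023)[:2].round(4) for p in((180,206),(199.5,217),(194,224.5))], 'side',[onz(S,p,.023)[:2].round(4) for p in((260,167),(263,170),(243,183))])
E
```

```text
knob (array([0.48236199, 0.10840914, 0.07249943]), np.float64(8.270647825637448e-05))
base top corners top view z.023 [array([0.4991, 0.1215]), array([0.4776, 0.0818]), array([0.4624, 0.0925])] side [array([0.497 , 0.1245]), array([0.5013, 0.112 ]), array([0.4504, 0.0733])]
```

The long stamp's base centre (0.4815, 0.107) and knob centre (0.482, 0.108) agree, so it stands upright. Its top is at about 0.0725 m, and it is 5–6 mm from the hollow's centre. The other three stamps match their expected pixels, and the glue stick and tape are unmoved. Handing in.

```bash
python3 -c "
from rig import ctrl
print(ctrl.job_done())"
```

```text
the job is handed in; nothing more can be done
None
```

I handed the job in with all four stamps measured upright in their own hollows (the long one 5–6 mm off centre, against the 12 mm limit), the glue stick and tape case still in place and the arm clear; the hand-in gave no verdict.

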